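# Index the glass carousel to bring the next glass under the tap

## Task

Bring the next glass under the tap of the drinks stand: press the carousel's red spring plunger in with a fingertip, push the carousel round anticlockwise (seen from above) by one station to the very next hole of the index ring, never backwards and not past that hole, and let the plunger spring back up so that its pin locks the carousel there. Do not touch, lift or upset the glasses on the carousel, and leave the two tumblers and the mug beside the stand where they are.

Things in the scene. Friction and masses are not known exactly. Their poses are not given: they have to be found in the camera images.
- stand: the fixed drinks stand; origin on the carousel's vertical axis at counter height. +y points to the column and round tank (radius 85 mm, 290 mm from the axis, 205 to 488 mm high) whose tap reaches in at 240 mm height. Aluminium index ring: radius 160 mm, 47 to 55 mm high, 8 holes of 12 mm, 45 degrees apart, on radius 148 mm. Steel carousel plate above it: radius 135 mm, top 70 mm high
- carousel (a joint): turn of the carousel about the stand's vertical axis (rad), positive anticlockwise seen from above; 0 at the start hole, 0.785 (45 degrees) at the next. Turns freely either way against a light drag (about 0.2 N m) while the pin is out of the holes; locked with about 0.01 rad of play while it is in
- plunger (a joint): how far the plunger is pressed down (m): 0 up, 0.014 fully down; the pin is clear of the ring from 0.011. The spring takes about 3 N to start, 7 N fully down. Let go between two holes, the pin rides on the underside of the ring (reads 0.011) and springs up by itself when the carousel is pushed over a hole
- plunger_top (a point): centre of the top of the red round plunger head (30 mm wide; top 98 mm above the counter when up, 84 mm pressed) on a lug of the carousel, 178 mm from its axis; turns with it. Starts 112.5 degrees clockwise of the stand's +x. Pressed straight down. It carries the brass pin, 30 mm nearer the axis, which rises into the hole from below; seated, the pin's tip shows 3 mm above the ring
- tab_face (a point): on the orange upright push tab of the same lug, close beside the plunger head on its anticlockwise side: 36 mm wide radially, 6 mm thick, 60 to 130 mm above the counter. This point is mid-width on the face towards the head, 108 mm high, 18 mm from the middle of the head. A fingertip on the head pushes this face to turn the carousel anticlockwise
- spout (a point): lower end of the tap's spout, 174 mm above the counter, fixed to the stand, 17 mm above the brim height of the glasses on the carousel
- glass_served_mid (a point): centre (half-way up) of the glass that stands under the spout at the start: clear fluted tumbler 85 mm tall, 52 mm wide at the foot, 62 mm at the brim, standing loose on the carousel, 95 mm from the axis
- glass_next_mid (a point): centre of the next glass, same kind, one station (45 degrees) clockwise of the spout at the start; it is to stand under the spout at the end
- glass_waiting_mid (a point): centre of the waiting glass, same kind, two stations clockwise of the spout at the start
- glass_done_mid (a point): centre of the glass already dealt with, same kind, one station anticlockwise of the spout at the start. The other four stations, those nearer the plunger, are empty
- tumbler_a_mid (a point): bystander: centre of an upturned clear tumbler on the counter, 115 mm tall, 66 mm wide at the most
- tumbler_b_mid (a point): bystander: centre of another upturned clear tumbler on the counter, 115 mm tall, 66 mm wide at the most
- mug_mid (a point): bystander: centre of a blue mug on the counter, 85 mm tall, 80 mm wide without its handle
There are look-alikes about, which are no part of the job. Leave any green look-alike of the part that bears glass_next_mid alone.

How it is judged:
By the outcome, as a careful person would: the job done as asked, in the order asked, and still so for the second after the job is handed in, with the robot touching nothing.
It also fails if it takes over 35 s, if anything falls off the work surface, if the arm or the gripper's body presses on something with over 40 N, if the wrist force passes 120 N, or if a joint passes its speed limit or range.

## Robot

A 7-joint arm with a two-finger parallel gripper is mounted at the origin on the work surface. World frame = base frame: x ahead of the robot, y to its left, z up, the work surface at z = 0. Lengths are in mm, angles in rad, forces in N, time in s.
With the tool pointing down it reaches from about 400 to 875 mm from the base axis. Payload 6.5 kg.
Tool frame: the origin (TCP) lies where the fingers leave the gripper's body, on its centre line; the fingertips stand 64 mm ahead of it and the grasp point (between the pads) lies 45 mm ahead of it; z points along the fingers, y is the line along which they close (so a half turn about z gives the same grasp; the last joint's range is limited). The gripper opens to 88 mm and grips with 3 to 60 N. Pads are 18 mm wide; open, the fingers measure 123 mm over their backs; the gripper's body (75 mm by 187 mm) begins 45 mm behind the grasp point.
Start: joints at [-1.405, 0.536, -0.004, 1.538, 0.003, 1.067, -0.071], TCP at [149.318, 632.609, 302.716] pointing down, gripper open.
Joint ranges: [-2.7, 2.7], [-0.37, 2.16], [-1.27, 1.26], [0.24, 2.4], [-1.31, 4.45], [0.19, 1.91], [-2.76, 2.76]. Speed limits (rad/s): [2.39, 2.39, 3.14, 3.14, 3.14, 3.14, 3.14].

## Interface

Orientations are given as [roll, pitch, yaw] about the fixed x, y, z axes, in that order (R = Rz(yaw) Ry(pitch) Rx(roll)).
In Python, from rig import ctrl, hand, solver, viewer, job, telemetry gives the robot as it stands. Calls block until the motion is done:
- ctrl.movep(position, orientation): joint-space move of the TCP to a pose.
- ctrl.line_to(position, orientation=None, feed=150): straight line of the TCP; orientation=None keeps the orientation; feed is the mean speed in mm/s.
- ctrl.goto_joints(angles): joint-space move.
- hand.gripper_to(opening, force=None): finger opening in mm; force is the grip in N (None keeps the last); returns when the fingers have stopped.
- ctrl.dwell(seconds).
- solver.solve_ik(position, orientation): joint angles nearest the present ones, or None.
- viewer.grab_frame(name): name is "side" or "top"; returns the picture (420x560x3 uint8, red, green, blue); there is no depth.
- viewer.get_calibration(name): a dict with "fx", "fy", "cx", "cy" (pixels), "world_from_camera" (4x4, takes a point from camera to world coordinates). Camera axes: x right, y down, z forward; pixel columns grow to the right and rows downward; lengths in mm; the calibration is good to about 2 mm. A picture is of the moment at which its call begins. get_calibration takes no time and is no camera call.
A pose or a line that the arm cannot do raises ctrl.MotionError and nothing moves.
- job.hand_in(): hands the job in; it is judged then, once.
Readings, each from a call of its own:
- telemetry.current_time(): time.
- telemetry.current_joint_positions(): joint angles.
- telemetry.current_qd(): joint speeds.
- telemetry.current_effort(): joint torques, N m.
- telemetry.current_position(): TCP position.
- telemetry.current_tcp_rot(): TCP orientation.
- telemetry.current_ft_force(): force on the tool from outside, world axes, zero at the start.
- telemetry.current_wrist_torque(): the same for the moment, N m.
- telemetry.current_width(): finger opening in mm.
- telemetry.current_grasp_force(): force on a finger pad.
Only numpy, scipy, OpenCV 4.12 (cv2) and the standard library are available. Lean on these libraries where they do the work, as an engineer would, in place of code of your own. Each camera call takes 0.05 s, during which the arm holds its last target. There are 200 camera calls.

## Working session

There is one attempt and no reset: what is moved stays moved. The work goes in short steps, each a Python script; the robot and the scene stay as the last script left them, time stands still between calls to the robot, and variables do not carry over. Pictures are saved under pics/ and viewed, at most 10 in all, crops included, and the job is handed in when it is done.

```bash
mkdir -p pics; ls
python3 - <<'E'
from rig import viewer,telemetry
import cv2
for n in("top","side"):
    cv2.imwrite(f"pics/{n}0.png",viewer.grab_frame(n)[:,:,::-1]); print(n,viewer.get_calibration(n))
print(telemetry.current_tcp_rot(),telemetry.current_time())
E
```

```text
pics
top {'fx': 495.01896082333656, 'fy': 495.01896082333656, 'cx': 269.69771200415784, 'cy': 209.39397790967226, 'world_from_camera': array([[-8.44504829e-02, -9.72522795e-01,  2.16950523e-01,
         3.33963186e+02],
       [-9.96426503e-01,  8.27585722e-02, -1.68891107e-02,
         2.77620755e+00],
       [-1.52947040e-03, -2.17601544e-01, -9.76036489e-01,
         1.28610225e+03],
       [ 0.00000000e+00,  0.00000000e+00,  0.00000000e+00,
         1.00000000e+00]])}
side {'fx': 450.51744621287605, 'fy': 450.51744621287605, 'cx': 268.9891258553796, 'cy': 210.95069409332584, 'world_from_camera': array([[ 8.09603411e-01, -4.25554197e-01,  4.04284481e-01,
         2.43764784e+02],
       [-5.86641204e-01, -6.09923939e-01,  5.32770951e-01,
        -4.86545580e+02],
       [ 1.98598692e-02, -6.68503114e-01, -7.43444129e-01,
         8.10287162e+02],
       [ 0.00000000e+00,  0.00000000e+00,  0.00000000e+00,
         1.00000000e+00]])}
[-3.14007679e+00  8.74258905e-05  2.90985835e+00] 0.1
```

View pics/top0.png

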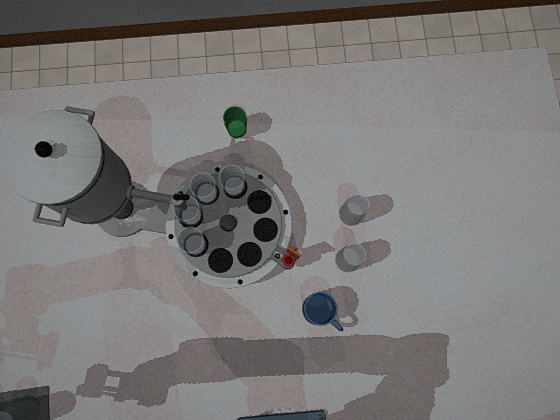

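View pics/side0.png

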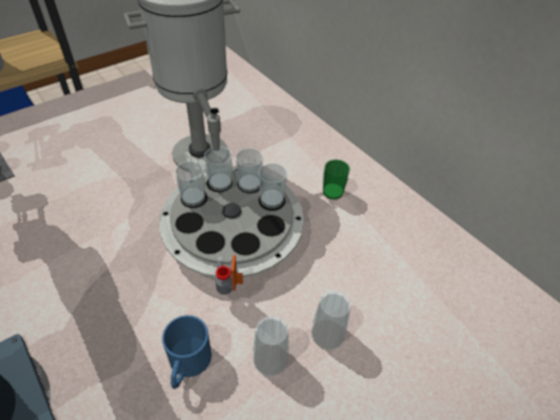

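The top view shows the carousel hub at about (228,222), the spout at about (181,199) and four glasses at (192,241), (190,212), (204,187) and (233,180). The red head is at about (288,261) with the orange tab at (293,253). The tumblers are at (354,210) and (350,257), and the mug is at (320,308). The green glass at (235,122) top / (336,180) side is the look-alike, off the carousel. Only one red head and one orange tab are visible. I'll check that in a close crop and measure it.

```bash
cat > h.py <<'E'
import numpy as np, cv2
from rig import viewer
def ray(n,uv):
    c=viewer.get_calibration(n);T=c["world_from_camera"]
    d=T[:3,:3]@np.array([(uv[0]-c["cx"])/c["fx"],(uv[1]-c["cy"])/c["fy"],1]);return T[:3,3],d
def onz(n,uv,z):
    o,d=ray(n,uv);return o+d*(z-o[2])/d[2]
def proj(n,p):
    c=viewer.get_calibration(n);q=np.linalg.inv(c["world_from_camera"])@np.append(p,1)
    return np.array([c["fx"]*q[0]/q[2]+c["cx"],c["fy"]*q[1]/q[2]+c["cy"]])
def tri(a,b):
    (o1,d1),(o2,d2)=ray("top",a),ray("side",b)
    s=np.linalg.lstsq(np.c_[d1,-d2],o2-o1,rcond=None)[0]
    p,q=o1+s[0]*d1,o2+s[1]*d2;return (p+q)/2,np.linalg.norm(p-q)
def blob(im,h0,h1):
    hsv=cv2.cvtColor(im,cv2.COLOR_RGB2HSV)
    m=cv2.inRange(hsv,(h0,170,90),(h1,255,255))
    if h0==0:m|=cv2.inRange(hsv,(174,170,90),(180,255,255))
    n,l,s,c=cv2.connectedComponentsWithStats(m)
    return [(s[i].tolist(),c[i].round(1).tolist()) for i in range(1,n) if s[i][4]>8]
E
python3 - <<'E'
from h import *
t=cv2.imread("pics/top0.png");s=cv2.imread("pics/side0.png")
for n,i in(("top",t),("side",s)):
    r=i[:,:,::-1].copy();print(n,"red",blob(r,0,4),"or",blob(r,6,18))
a=cv2.resize(t[150:300,150:320],None,fx=4,fy=4,interpolation=cv2.INTER_CUBIC)
cv2.imwrite("pics/c1.png",a[:600])
b=cv2.resize(s[235:315,185:285],None,fx=7,fy=7,interpolation=cv2.INTER_CUBIC);cv2.imwrite("pics/c2.png",b)
# dark ring holes
g=cv2.cvtColor(t,cv2.COLOR_BGR2GRAY)
for u,v in[(171,237),(195,273),(240,282),(286,212),(218,169),(266,178)]:
    w=g[v-5:v+6,u-5:u+6].astype(float);k=np.clip(np.percentile(w,60)-w-25,0,None)
    yy,xx=np.mgrid[v-5:v+6,u-5:u+6]
    if k.sum()>0:
        c=((xx*k).sum()/k.sum(),(yy*k).sum()/k.sum());print(np.round(c,1),onz("top",c,55).round(1))
E
```

```text
top red [([283, 255, 11, 11, 62], [288.0, 260.1])] or [([288, 247, 12, 9, 38], [293.6, 250.8])]
side red [([217, 266, 14, 14, 145], [223.0, 272.6])] or [([231, 256, 11, 33, 148], [235.2, 274.6])]
[170.7 236. ] [560.3 235.7  55. ]
[194.9 273.1] [462.2 179.8  55. ]
[239.8 281.6] [432.   70.5  55. ]
[285.1 211.7] [598.3 -57.1  55. ]
[217.2 169.4] [725.1 108.2  55. ]
[261.4 176.9] [695.3  -4.5  55. ]
```

View pics/c1.png

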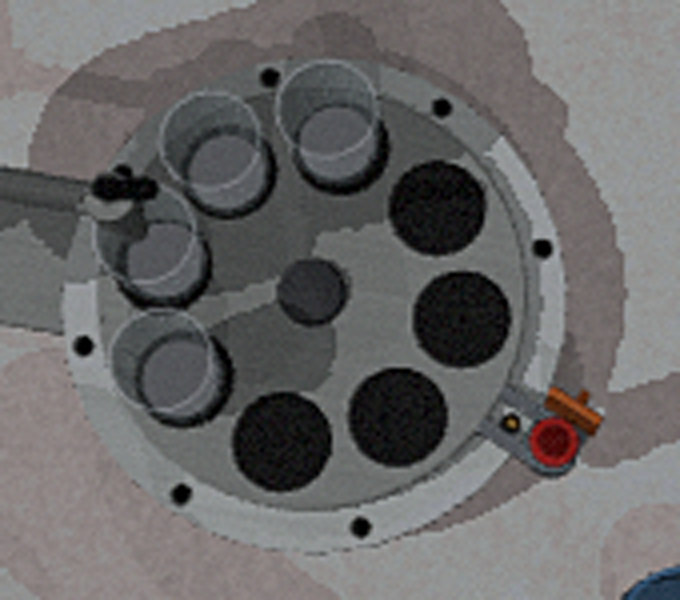

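View pics/c2.png

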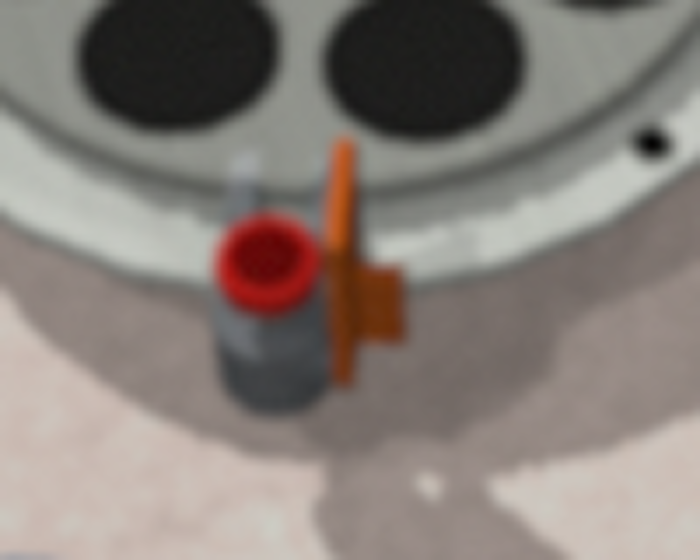

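The crops confirm one red head at crop (554,441), i.e. (288.1,259.9) in the top view. The orange tab sits on its anticlockwise side, the brass pin at crop (511,423) is inboard in its hole, and the seven free holes are visible. Next I fit the stand pose and plan the path.

```bash
cat >> h.py <<'E'
from scipy.optimize import least_squares
from scipy.spatial.transform import Rotation as Ro
E
python3 - <<'E'
from h import *
from rig import solver,telemetry
px=np.array([(270,77),(442,107),(543,248),(361,527),(181,494),(84,346),(511,423)])/4+150-.4
z=[55]*6+[58]
H=np.array([onz("top",p,zz)[:2] for p,zz in zip(px,z)])
head=onz("top",(288.1,259.9),98)
def f(q):
    a=np.arctan2(*(H-q[:2]).T[::-1]);k=np.round((a-q[2])/(np.pi/4));b=q[2]+k*np.pi/4
    return (H-q[:2]-148*np.c_[np.cos(b),np.sin(b)]).ravel()
c0=H[:6].mean(0)
c0=onz("top",(228,222),90)[:2]
a0=np.arctan2(*(head[:2]-c0)[::-1])
s=least_squares(f,[*c0,a0]);c=s.x[:2];print("axis",c,"ang deg",np.degrees(s.x[2]),"res",s.fun.round(1))
d=head[:2]-c;print("head",head,"r",np.hypot(*d),np.degrees(np.arctan2(d[1],d[0])))
print("tri",tri((288.1,259.9),(222.9,272)))
th=s.x[2]; hp=np.r_[c+178*np.array([np.cos(th),np.sin(th)]),98]
print("model head",hp,"proj",proj("top",hp),proj("side",hp))
yawS=th+np.radians(112.5);R=lambda a:np.array([np.cos(a),np.sin(a)])
print("tank",c+290*R(yawS+np.pi/2),"spout proj",proj("top",np.r_[c+95*R(yawS+np.pi/2),174]))
print("tumblers",onz("top",(354,208),110),onz("top",(350,256),110),"mug",onz("top",(320,307),85))
j0=telemetry.current_joint_positions()
for flip in(0,np.pi):
  for k in range(0,50,15):
    a=th+np.radians(k);p=np.r_[c+178*R(a),148];o=[np.pi,0,a+np.pi/2+flip]
    r=Ro.from_euler("xyz",o).as_matrix();j=solver.solve_ik(p,o);print(flip,k,p.round(),r[:,1].round(2),None if j is None else np.round(j,2))
E
```

```text
axis [579.40343853  89.32126568] ang deg -127.64021730914517 res [ 0.4  0.1  0.4 -0.1  0.1 -0.3 -0.1 -0.1 -0.   0.2 -0.3 -0.1 -0.5  0.3]
head [470.33569519 -51.35984412  98.        ] r 178.00827871666874 -127.78583108453435
tri (array([469.75006617, -51.19509778,  96.51050354]), np.float64(1.5712354063208336))
model head [470.69863543 -51.63002301  98.        ] proj [288.19793207 259.74036376] [223.80074533 271.33369293]
tank [655.14625718 369.25523186] spout proj [183.48378223 206.75632167]
tumblers [ 581.44305237 -222.41265243  110.        ] [ 465.74501692 -198.67987018  110.        ] mug [ 353.5401597  -117.23391332   85.        ]
0 0 [471. -52. 148.] [-0.61 -0.79  0.  ] [-0.77  0.82  1.09  2.14 -1.03  0.86 -1.26]
0 15 [511. -75. 148.] [-0.38 -0.92  0.  ] [-0.6   0.76  0.9   2.03 -0.86  0.79 -1.14]
0 30 [556. -87. 148.] [-0.13 -0.99  0.  ] [-0.34  0.68  0.57  1.9  -0.54  0.72 -1.16]
0 45 [602. -87. 148.] [ 0.13 -0.99  0.  ] [-0.36  0.76  0.62  1.78 -0.59  0.8  -0.89]
3.141592653589793 0 [471. -52. 148.] [0.61 0.79 0.  ] [-0.39  0.55  0.5   2.12 -0.47  0.58  1.37]
3.141592653589793 15 [511. -75. 148.] [0.38 0.92 0.  ] [-0.25  0.58  0.4   2.01 -0.38  0.62  1.57]
3.141592653589793 30 [556. -87. 148.] [0.13 0.99 0.  ] [-0.16  0.63  0.32  1.89 -0.3   0.67  1.77]
3.141592653589793 45 [602. -87. 148.] [-0.13  0.99  0.  ] [-0.11  0.68  0.24  1.76 -0.23  0.73  1.96]
```

The stand fit is consistent: residuals are at most 0.5 mm, the head radius is 178.0 against 178, and the bearing agrees to 0.15°. I close the gripper, go round the tank at a small radius, and stop above the head.

```bash
cat >> h.py <<'E'
C=np.array([579.4,89.3]);TH=np.radians(-127.65)
def pose(deg,tipz,r=178):
    a=TH+np.radians(deg);return [*(C+r*np.array([np.cos(a),np.sin(a)])),tipz+64],[np.pi,0,a-np.pi/2]
E
python3 - <<'E'
from h import *
from rig import ctrl,hand,solver,telemetry as t
hand.gripper_to(0)
rot=t.current_tcp_rot()
ctrl.line_to([108,440,320],feed=300);print(t.current_time(),t.current_joint_positions())
ctrl.movep([385,225,320],[np.pi,0,2.0]);print(t.current_time(),t.current_joint_positions())
p,o=pose(0,190);ctrl.movep(p,o);print(t.current_time(),t.current_joint_positions())
p,o=pose(0.3,110)
ctrl.line_to(p,o,feed=150)
ctrl.dwell(.2)
print(t.current_time(),t.current_joint_positions(),t.current_position(),p,t.current_ft_force(),t.current_width())
im=viewer.grab_frame("top");s=viewer.grab_frame("side")
a=cv2.resize(np.hstack([im[200:300,230:330],s[210:310,170:270]]),None,fx=4,fy=4,interpolation=cv2.INTER_CUBIC)
cv2.imwrite("pics/a1.png",a[:,:,::-1])
E
```

```text
2.2083 [-1.40469732  0.17930621 -0.02780433  2.01427562  0.0061483   0.94594299
 -0.09647474]
3.525 [-0.98886947  0.16446937  0.39835494  2.05226327 -0.07930275  0.93929721
 -0.11600084]
4.7 [-0.44325824  0.33823299  0.54955892  2.0618036  -0.24414829  0.80346105
  1.16755579]
5.5833 [-0.3593334   0.48112036  0.46523921  2.10822614 -0.36243485  0.6266336
  1.27612194] [471.98206559 -52.09900706 174.84235655] [np.float64(471.41054152164406), np.float64(-52.2000949029768), 174] [0.59809388 0.02629112 0.25762281] 0.2589173603501047
```

View pics/a1.png

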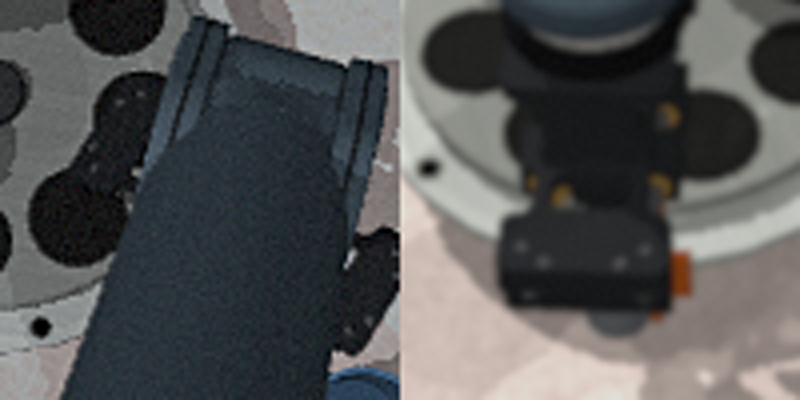

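The gripper body, at about (590,260) in the side half, sits over the head with the tab just visible at its right edge (680,275). The force is about 0, so nothing is touching yet. Now I press down while watching the force.

Run:
```python
from h import *
from rig import ctrl,telemetry as t
for z in (99,95,90,86,84.3):
    p,o=pose(.3,z);ctrl.line_to(p,o,feed=60)
    print(round(t.current_time(),2),z,round(t.current_position()[2]-64,2),t.current_ft_force().round(2))
ctrl.dwell(.2);print(t.current_position(),np.round(p,1),t.current_ft_force().round(2),t.current_wrist_torque().round(2))
```

```text
6.02 99 98.64 [-0.3  -0.55 -0.18]
6.27 95 94.96 [-0.51 -0.29  3.94]
6.52 90 90.15 [-0.58 -0.72  4.1 ]
6.77 86 86.29 [-0.85 -0.19  6.38]
7.02 84.3 84.69 [-0.14 -0.5   7.49]
[471.56635754 -52.46659483 148.73833963] [471.4 -52.2 148.3] [-0.53 -2.09  6.68] [-0.22  0.14 -0.03]
```

The plunger is pressed about 13 mm at 6.7 N, so the pin is clear. Next I push round most of the way.

Run:
```python
from h import *
from rig import ctrl,telemetry as t
for k in (2.5,5,*range(9,38,4)):
    p,o=pose(k,84.3);ctrl.line_to(p,o,feed=50)
    f=t.current_ft_force();a=TH+np.radians(k);tv=np.array([-np.sin(a),np.cos(a)]);q=t.current_position()
    print(round(t.current_time(),2),k,round(q[2]-64,2),"tang",round(f[:2]@tv,2),"fz",f[2].round(2),"err",np.round(np.array(q)[:2]-p[:2],1))
    if abs(f[:2]@tv)>15 or f[2]<4.5 or f[2]>20: print("STOP");break
im=viewer.grab_frame("top");s=viewer.grab_frame("side")
a=cv2.resize(np.hstack([im[150:300,160:340],s[140:290,150:330]]),None,fx=2.2,fy=2.2,interpolation=cv2.INTER_CUBIC)
cv2.imwrite("pics/a2.png",a[:,:,::-1])
```

```text
7.5 2.5 84.92 tang 0.77 fz 6.72 err [ 0.7 -0.6]
7.81 5 84.97 tang 0.84 fz 6.79 err [ 0.9 -0.5]
8.21 9 85.04 tang 0.67 fz 6.82 err [ 1.1 -0.4]
8.61 13 85.07 tang 1.05 fz 6.78 err [ 1.2 -0.3]
9.01 17 85.12 tang -0.04 fz 6.58 err [ 1.2 -0.1]
9.41 21 85.16 tang 1.24 fz 7.05 err [1.3 0. ]
9.81 25 85.19 tang 1.41 fz 6.8 err [1.3 0.2]
10.21 29 85.19 tang 1.18 fz 6.37 err [1.3 0.3]
10.61 33 85.2 tang 0.69 fz 7.16 err [1.3 0.4]
11.01 37 85.2 tang 0.63 fz 5.77 err [1.2 0.6]
```

View pics/a2.png

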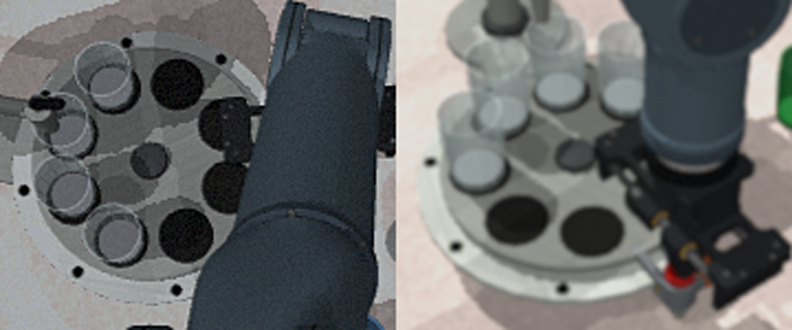

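The carousel has turned. The glasses stand upright at crop (103,70), (66,125), (70,185) and (118,232), and the finger is still on the head. I measure the angle from the empty dark stations at crop (178,84) and (186,235).

```bash
cat >> h.py <<'E'
def turn(im):
    g=cv2.cvtColor(im,cv2.COLOR_RGB2GRAY);g=cv2.GaussianBlur(g,(3,3),0)
    def cost(d):
        v=[]
        for k in range(8):
            a=TH+np.radians(112.5+k*45+d)
            v.append(k)
        return v
    n,l,s,c=cv2.connectedComponentsWithStats((g<38).astype(np.uint8));out=[]
    for i in range(1,n):
        w,h,A=s[i][2:5]
        if 300<A<700 and .75<w/h<1.33 and A/(w*h)>.7:
            p=onz("top",c[i],70)[:2]-C;r=np.hypot(*p);d=np.degrees(np.arctan2(p[1],p[0])-TH)-112.5
            out.append((c[i].round(1).tolist(),round(r,1),round(d%45,2)))
    return out
E
python3 - <<'E'
from h import *
# drop the unused inner helper
s=open("h.py").read();i=s.index("    def cost(d)");j=s.index("    n,l,s,c=cv2.connectedComponentsWithStats((g<38)");open("h.py","w").write(s[:i]+s[j:])
print("start",turn(cv2.imread("pics/top0.png")[:,:,::-1].copy()))
print("now",turn(viewer.grab_frame("top")))
for p in((178,84),(186,235)):
    u=np.array(p)/2.2+(160,150)-.3;q=onz("top",u,70)[:2]-C;print(np.hypot(*q),np.degrees(np.arctan2(q[1],q[0])-TH)-112.5)
E
```

```text
start [([258.9, 201.4], np.float64(95.0), np.float64(0.31)), ([265.1, 229.3], np.float64(95.0), np.float64(0.05)), ([249.1, 253.8], np.float64(95.3), np.float64(44.93)), ([220.1, 259.8], np.float64(94.7), np.float64(44.95))]
now [([240.1, 187.9], np.float64(94.7), np.float64(36.95)), ([244.2, 256.4], np.float64(94.7), np.float64(36.7))]
95.15888902817643 -8.797714255621159
95.06734390465519 -143.24403194640698
```

The carousel is at 36.8°, 8° short of the hole, and the start picture reads 0.1°, so the measurement is sound. I lift off the head so the pin rides under the ring. Then I push the tab gently until the pin snaps in and the force rises.

Run:
```python
from h import *
from rig import ctrl,telemetry as t
def rd(k):
    f=t.current_ft_force();a=TH+np.radians(k);tv=np.array([-np.sin(a),np.cos(a)]);q=np.array(t.current_position())
    d=q[:2]-C;return f[:2]@tv,f[2],np.degrees(np.arctan2(d[1],d[0])-TH),q[2]-64
p,o=pose(37,104);ctrl.line_to(p,o,feed=60);ctrl.dwell(.2);print(round(t.current_time(),2),np.round(rd(37),2),turn(viewer.grab_frame("top")))
b=rd(37)[0]
for k in (*np.arange(39,45.1,1.5),*np.arange(45.5,50.1,.4)):
    p,o=pose(k,104);ctrl.line_to(p,o,feed=30);f=np.mean([rd(k)[0] for _ in range(3)])
    print(round(t.current_time(),2),k,np.round(rd(k),2),round(f-b,2))
    if f-b<-7: print("LOCKED?");break
print(turn(viewer.grab_frame("top")))
```

```text
11.83 [ -0.54   0.18  36.9  103.61] [([240.3, 187.9], np.float64(94.8), np.float64(36.62)), ([244.0, 256.4], np.float64(94.7), np.float64(36.53))]
12.24 39.0 [1.0000e-02 3.2000e-01 3.9120e+01 1.0397e+02] -0.01
12.55 40.5 [-1.3000e-01  9.0000e-02  4.0650e+01  1.0408e+02] -0.16
12.86 42.0 [-2.000e-02  3.000e-02  4.219e+01  1.041e+02] -0.05
13.17 43.5 [  0.32  -0.24  43.68 104.07] 0.3
13.47 45.0 [-2.0000e-02  1.7000e-01  4.5160e+01  1.0407e+02] -0.04
13.72 45.5 [  0.2   -0.81  45.54 104.  ] 0.18
13.97 45.9 [ -0.11  -0.41  45.93 104.02] -0.14
14.22 46.3 [  0.56  -0.74  46.32 103.99] 0.54
14.47 46.699999999999996 [ -0.41  -0.66  46.71 103.96] -0.44
14.72 47.099999999999994 [  0.95   0.47  47.13 103.97] 0.93
14.97 47.49999999999999 [ -1.15  -0.43  47.49 103.95] -1.18
15.22 47.89999999999999 [ -3.62   2.41  47.63 103.93] -3.64
15.47 48.29999999999999 [ -7.8    6.78  47.73 103.88] -7.83
LOCKED?
[([234.6, 186.5], np.float64(94.9), np.float64(0.72)), ([249.0, 253.1], np.float64(93.8), np.float64(0.47))]
```

The force rose at 47.7° of finger travel with the carousel at about 45.5°, which is within the play. I back off, lift clear, and verify the lock by picture.

Run:
```python
from h import *
from rig import ctrl,telemetry as t
p,o=pose(45.2,104);ctrl.line_to(p,o,feed=40);print(t.current_ft_force().round(2))
p,o=pose(45.2,200);ctrl.line_to(p,o,feed=150)
ctrl.movep([400,-190,300],o);ctrl.dwell(.2)
im=viewer.grab_frame("top");s=viewer.grab_frame("side")
print(t.current_time(),t.current_ft_force().round(2),turn(im))
for n,i in(("top",im),("side",s)):print(n,"red",blob(i,0,4))
for z in(98,87):
    q=[*(C+178*np.array([np.cos(TH+np.pi/4),np.sin(TH+np.pi/4)])),z];print(z,proj("top",q),proj("side",q))
a=np.hstack([cv2.resize(im[150:300,160:340],(400,333),interpolation=cv2.INTER_CUBIC),cv2.resize(s[140:290,150:330],(400,333),interpolation=cv2.INTER_CUBIC)])
b=np.hstack([cv2.resize(i[v-26:v+26,u-40:u+40],(400,260),interpolation=cv2.INTER_CUBIC) for i,(u,v) in((im,proj("top",q).astype(int)),(s,proj("side",q).astype(int)))])
cv2.imwrite("pics/a3.png",np.vstack([a,b])[:,:,::-1])
```

```text
[ 0.37  0.39 -0.7 ]
17.925 [-0.38 -0.18 -0.52] [([234.6, 186.5], np.float64(94.8), np.float64(0.7)), ([258.7, 201.2], np.float64(95.0), np.float64(0.71)), ([265.1, 229.0], np.float64(95.1), np.float64(0.47)), ([249.2, 253.5], np.float64(94.8), np.float64(0.38))]
top red [([292, 200, 11, 11, 54], [296.8, 205.3])]
side red [([283, 246, 14, 13, 130], [290.1, 252.4])]
98 [297.65252768 205.43359776] [290.20059552 251.62447869]
87 [297.41530177 206.43142739] [289.89693683 254.95304407]
```

View pics/a3.png

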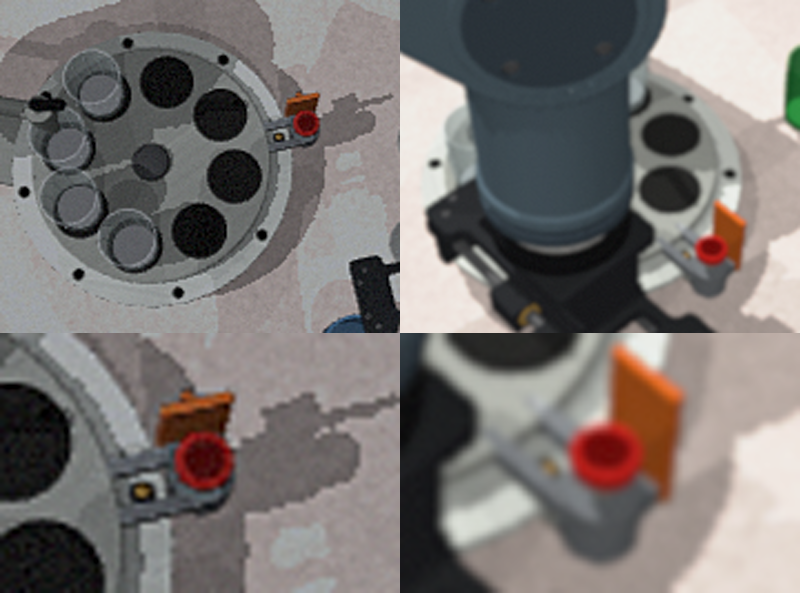

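The head is up: it shows at side row 252.4, where 251.6 is expected for up and 255.0 for riding under the ring. The brass pin shows in the next hole at about (140,490) in the lower crop. The turn reads 45.5°, within the play. All four glasses are upright, with one under the spout at (45,105), and the robot is clear.

Run:
```python
from rig import job
print(job.hand_in())
```

```text
the job is handed in; nothing more can be done
None
```

The carousel was turned one station anticlockwise, its pin has sprung up into the next hole with the next glass under the spout, and the job was handed in at about 18 s on the robot clock.

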